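# Close the service bay of an electronics trainer

## Task

The service bay of the black trainer console stands open: pick up the long cover plate by its handle and lower it level over the bay so that both locating pins come up through its two holes, and it lies flat and fully home. Keep hold of it until it is down (do not drop it), then let go and move clear; leave the short cover, which belongs to another unit, where it lies.

Things in the scene. Friction and masses are not known exactly. Their poses are not given: they have to be found in the camera images.
- long_cover_handle (a point): Centre of the long cover's handle bar, 35 mm above the plate's underside. Loose aluminium plate on the desk, 70 (x) x 180 (y) x 5 mm, 0.15-0.31 kg, with two 24 mm through holes at y = -70 and +70 mm. Black bridge handle in its middle: bar 14 (x) x 56 (y) x 12 mm high, top 41 mm above the underside, a leg at each end. z is up. The same after a half turn.
- bay (a point): Mid-point between two upright brass pins, at the top of the flat aluminium frame they stand on (58 mm above the desk), where the long cover's underside rests when home. Pins at y = -70 and +70 mm: 12 mm diameter, 30 mm tall, last 12 mm tapered to 4 mm. Recess 50 x 100 mm between. z up. Set in a fixed black console 280 x 320 x 55 mm; its other fittings stand 14 mm high at most.
- short_cover_handle (a point): Centre of the short cover's handle bar, 35 mm above its underside. A bystander lying on the desk to one or other side of the long cover: the same metal, width, thickness and handle, but 125 mm long (y) and its holes are 88 mm apart, so it does not fit.
Not all that is in view belongs to the job. Leave any blue look-alike of the part that bears long_cover_handle alone.

How it is judged:
By the outcome, as a careful person would: the job done as asked, in the order asked, and still so for the second after the job is handed in, with the robot touching nothing.
It also fails if it takes over 38 s, if anything falls off the work surface, if the arm or the gripper's body presses on something with over 40 N, if the wrist force passes 120 N, or if a joint passes its speed limit or range.

## Robot

A 7-joint arm with a two-finger parallel gripper is mounted at the origin on the work surface. World frame = base frame: x ahead of the robot, y to its left, z up, the work surface at z = 0. Lengths are in m, angles in rad, forces in N, time in s.
With the tool pointing down it reaches from about 0.35 to 0.9 m from the base axis. Payload 8.1 kg.
Tool frame: the origin (TCP) lies at the very end of the fingers, on their centre line; the grasp point (between the pads) lies 19 mm behind it; z points along the fingers, y is the line along which they close (so a half turn about z gives the same grasp; the last joint's range is limited). The gripper opens to 92 mm and grips with 3 to 60 N. Pads are 19 mm wide; open, the fingers measure 130 mm over their backs; the gripper's body (75 mm by 190 mm) begins 47 mm behind the grasp point.
Start: joints at [1.06, 0.434, 0.025, 1.573, -0.012, 1.134, -0.075], TCP at [0.248, -0.574, 0.227] pointing down, gripper open.
Joint ranges: [-2.62, 2.62], [-0.44, 2.09], [-1.27, 1.32], [0.08, 2.57], [-1.32, 4.46], [0.12, 2], [-2.74, 2.74]. Speed limits (rad/s): [2.22, 2.22, 3.01, 3.01, 3.14, 3.14, 3.14].

## Interface

Orientations are given as a rotation vector (axis times angle).
In Python, from cell import arm gives the robot as it stands.
- The arm moves only by the tool jog_arm, never from a script. Its argument "rows" is a list of rows, each a list of 3 entries, a list of its own where there are three numbers: the shift along the world's x, y, z in cm, then the turn, a rotation vector about the world's x, y, z in degrees, then the opening, from 0 (shut) to 1 (fully open). A call has 1 to 8 rows; each row is the pose to reach, as a shift and turn from the pose commanded when the call began; what a row does not reach only later rows make up. A row lasts 1/8 s, in which the tool goes at most 62.5 mm and 10.7 degrees, less where a joint would pass 70% of its speed; a pose out of reach is approached as far as the arm can. A call with a gripper value outside its range is refused whole. The fingers move at their own pace and stop on an object; "newtons" is the grip in N (left out, the last holds). Time passes only in rows, so rows that repeat a pose let the fingers close. It gives the time, the measured TCP pose, the force, the opening and the grip force at its end, in the units of the state.
- arm.observe(): the state, without advancing time (a new reading comes with each control period).
- arm.get_image(name): name is "side" or "top" or "wrist"; returns a dict with "img" (384x512x3 uint8, red, green, blue), "depth" (384x512 float32, m along the optical axis (not along the pixel's ray), 0 where there is no reading), "fx", "fy", "cx", "cy" (pixels), "rvec" (rotation vector, rad) and "tvec" (3), from world to camera coordinates, as OpenCV has them; the wrist camera has in their place "mount" (4x4, takes a point from camera to tool coordinates, whose origin is the TCP and whose axes are the flange's). Camera axes: x right, y down, z forward; pixel columns grow to the right and rows downward; lengths in m; the calibration is good to about 2 mm. A picture is of the moment at which its call begins: read the wrist's pose just before it.
- arm.sign_off(): hands the job in; it is judged then, once.
The state is a dict: "clock": time; "joints": joint angles; "dq": joint speeds; "joint_efforts": joint torques, N m; "position": TCP position; "ee_rot": TCP orientation; "force": force on the tool from outside, world axes, zero at the start; "ft_torque": the same for the moment, N m; "width": opening from 0.0 (shut) to 1.0 (fully open); "gripper_force": force on a finger pad.
Only numpy, scipy, OpenCV 4.12 (cv2) and the standard library are available. Lean on these libraries where they do the work, as an engineer would, in place of code of your own. Each camera call takes 0.05 s, during which the arm holds its last target. There are 200 camera calls.

## Working session

There is one attempt and no reset: what is moved stays moved. The work goes in short steps, Python scripts to look and compute and a tool call to move; the robot and the scene stay as the last step left them, time stands still between calls to the robot, and variables do not carry over. Pictures are saved under pics/ and viewed, at most 10 in all, crops included, and the job is handed in when it is done.

Besides the shell and the picture viewer there is one more tool, called after "Call:" by a JSON object that holds its "method" and its "body". jog_arm: Moves the arm, as the interface text tells. Its arguments: {"type":"object","properties":{"rows":{"type":"array","items":{"type":"array"}},"newtons":{"type":"number"}},"required":["rows"]}

```bash
mkdir -p pics; cat > h.py <<'E'
import numpy as np, cv2
from cell import arm
def grab(n):
    s=arm.observe(); c=arm.get_image(n)
    if 'mount' in c:
        T=np.eye(4);T[:3,:3]=cv2.Rodrigues(np.array(s['ee_rot'],float))[0];T[:3,3]=s['position'];M=T@np.array(c['mount'])
    else:
        M=np.eye(4);M[:3,:3]=cv2.Rodrigues(np.array(c['rvec'],float))[0];M[:3,3]=np.ravel(c['tvec']);M=np.linalg.inv(M)
    c['M']=M; return c
def cloud(c):
    d=c['depth'];v,u=np.indices(d.shape)
    p=np.stack([(u-c['cx'])/c['fx']*d,(v-c['cy'])/c['fy']*d,d],-1)
    return p@c['M'][:3,:3].T+c['M'][:3,3]
def ray(c,u,v,z):
    r=c['M'][:3,:3]@np.array([(u-c['cx'])/c['fx'],(v-c['cy'])/c['fy'],1]);o=c['M'][:3,3]
    return o+r*(z-o[2])/r[2]
def save(n,im): cv2.imwrite('pics/'+n+'.png',cv2.cvtColor(im,cv2.COLOR_RGB2BGR))
E
python3 - <<'E'
from h import *
a=grab('top');b=grab('side')
save('top',a['img']);save('side',b['img'])
for c in(a,b): print(c['M'].round(3),c['fx'],c['cx'],c['cy'],(c['depth']>0).mean())
print(arm.observe())
np.savez('s0.npz',a=a,b=b)
E
```

```text
[[-0.019 -0.987  0.163  0.262]
 [-1.     0.02   0.008 -0.079]
 [-0.011 -0.162 -0.987  1.067]
 [ 0.     0.     0.     1.   ]] 352.8328322423952 255.9267147864848 187.1933431376382 0.9957987467447916
[[-0.998 -0.01   0.056  0.334]
 [-0.052  0.531 -0.846  1.053]
 [-0.021 -0.848 -0.53   0.794]
 [ 0.     0.     0.     1.   ]] 459.4785807744198 261.2333320234873 184.50821886835584 0.9957631429036459
{'clock': 0.1, 'joints': array([ 1.06038532,  0.43513614,  0.0249643 ,  1.5740249 , -0.01156782,
        1.1339731 , -0.07511402]), 'dq': array([ 0.00153709, -0.00311297,  0.00160914, -0.00220753,  0.00040251,
        0.00033974, -0.00015261]), 'joint_efforts': array([ 1.94099121e-03, -6.69124603e+01,  9.87111926e-01, -3.15147257e+01,
       -6.06140401e-02,  3.73646419e-02,  1.60435670e-04]), 'position': array([ 0.24763944, -0.57334597,  0.22602674]), 'ee_rot': array([-3.07522665e+00, -6.35794392e-01,  6.75765108e-04]), 'force': array([-0.55210517, -0.09795285, -0.31480007]), 'ft_torque': array([0.02440983, 0.0421049 , 0.00377001]), 'gripper_force': 0.0, 'width': 0.9980217036534348}
```

View pics/top.png

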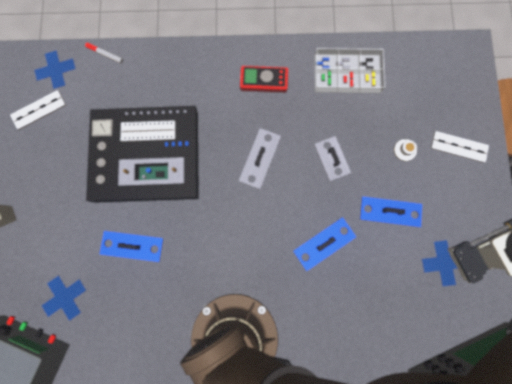

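View pics/side.png

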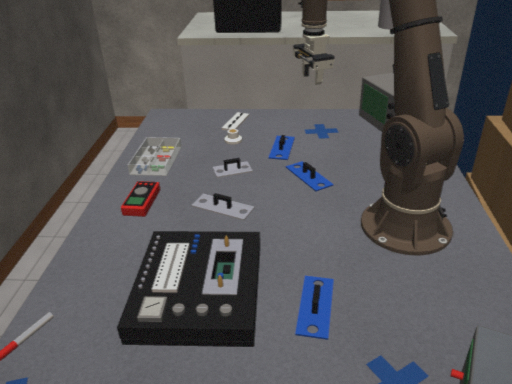

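The top view shows the grey long cover at about (260,158) and the grey short cover at (333,158). Blue look-alikes are at (132,246), (325,244) and (391,211), and white strips at (38,109) and (461,146). The bay is at (151,171), with pins near (126,172) and (176,170). By its length and colour I choose the grey plate at (260,158). The side view shows the same plate at (222,206), with pins at (227,241) and (220,281).

```bash
python3 - <<'E'
from h import *
z=np.load('s0.npz',allow_pickle=True);a=z['a'].item();b=z['b'].item()
P=cloud(a);Q=cloud(b)
def plate(c,P,box,zr):
    x0,y0,x1,y1=box;hsv=cv2.cvtColor(c['img'],cv2.COLOR_RGB2HSV)
    m=np.zeros(hsv.shape[:2],np.uint8);s=np.s_[y0:y1,x0:x1]
    m[s]=((hsv[s][...,2]>125)&(hsv[s][...,1]<60))
    k=max(cv2.findContours(m,cv2.RETR_EXTERNAL,cv2.CHAIN_APPROX_NONE)[0],key=cv2.contourArea)[:,0]
    w=np.array([ray(c,u,v,zr)[:2] for u,v in k],np.float32)
    f=np.zeros_like(m);cv2.fillPoly(f,[k],1)
    return cv2.minAreaRect(w),f
for n,bx,bs,h in(('long',(230,120,290,195),(185,185,260,222),.005),('short',(310,130,358,188),(208,150,258,180),.005),('bay',(108,150,190,192),(195,236,250,298),.058)):
    for c,C,q in((a,P,bx),(b,Q,bs)):
        r,f=plate(c,C,q,h);Z=C[...,2][f>0]
        g=cv2.cvtColor(c['img'],cv2.COLOR_RGB2GRAY);d=(f>0)&(g<60)
        print(n,np.round(r[0],4),np.round(r[1],3),round(r[2],1),'z pct',np.percentile(Z,[10,50,90,97]).round(4), 'handle',(C[d&(C[...,2]>.025)].mean(0).round(4), np.percentile(C[d][:,2],[80,95]).round(4)) if d.sum()>5 else '')
sc=[]
t=a['img'][115:200,230:365];sc.append(cv2.resize(t,(780,491),interpolation=cv2.INTER_CUBIC))
save('crop1',sc[0])
t=b['img'][225:300,190:260];save('crop2',cv2.resize(t,(560,600),interpolation=cv2.INTER_CUBIC))
E
```

```text
long [ 0.5334 -0.0832] [0.186 0.236] 88.7 z pct [-0.0014  0.0017  0.0069  0.0103] handle 
long [ 0.5278 -0.084 ] [0.072 0.18 ] 68.0 z pct [0.0022 0.0049 0.0071 0.008 ] handle 
short [ 0.5228 -0.3126] [0.147 0.184] 87.5 z pct [-0.0012  0.0018  0.0074  0.0399] handle 
short [ 0.5215 -0.3081] [0.127 0.074] 19.3 z pct [0.0015 0.0048 0.0075 0.0085] handle 
bay [0.4831 0.237 ] [0.079 0.191] 0.9 z pct [0.0236 0.0573 0.061  0.0632] handle (array([0.4927, 0.2685, 0.0331]), array([0.0368, 0.0383]))
bay [0.4814 0.236 ] [0.075 0.189] 0.8 z pct [0.0239 0.0571 0.0599 0.0651] handle (array([0.4868, 0.2053, 0.0398]), array([0.0451, 0.0519]))
```

View pics/crop1.png

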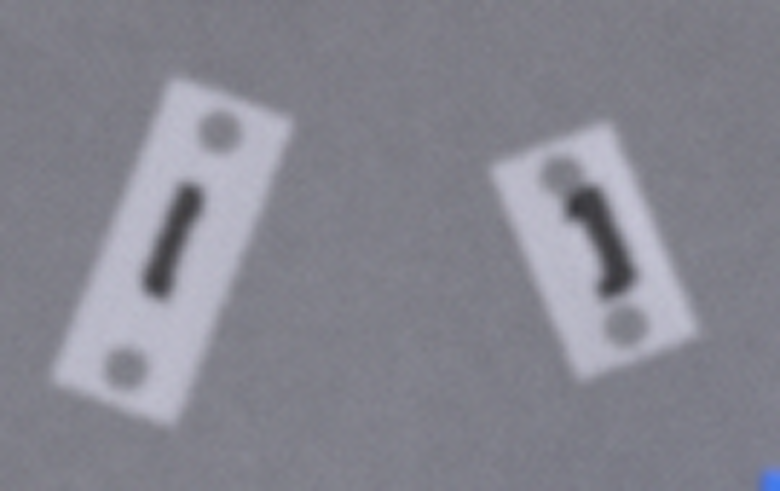

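Close crop: the left plate has holes at (219,131) and (125,368) far apart near its ends, and measures 72 x 180 mm, so it is the long cover. The right one is the short cover. Moving above the long cover.

Call:
{"method": "jog_arm", "body": {"rows": [[[4, 7, 0.5], [0, 0, -6], 1], [[8, 14, 1], [0, 0, -12], 1], [[12, 21, 1.5], [0, 0, -18], 1], [[15, 26, 2], [0, 0, -24], 1], [[18, 31, 2], [0, 0, -30], 1], [[21, 36, 2], [0, 0, -36], 1], [[24, 42, 2], [0, 0, -41], 1], [[28, 49, 2], [0, 0, -45], 1]]}}

```text
clock: 1.1
position: [0.4966, -0.1387, 0.2465]
ee_rot: [3.085, -0.594, -0.0]
force: [0.2, -0.5, 1.0]
width: 0.996
gripper_force: 0.0
```

Call:
{"method": "jog_arm", "body": {"rows": [[[0, 0, 0], [0, 0, 0], 1], [[0, 0, 0], [0, 0, 0], 1], [[0, 0, 0], [0, 0, 0], 1]]}}

```text
clock: 1.48
position: [0.4954, -0.1421, 0.2464]
ee_rot: [3.084, -0.593, -0.001]
force: [0.0, -0.0, 0.4]
width: 0.999
gripper_force: 0.0
```

```bash
python3 - <<'E'
from h import *
c=grab('wrist');s=arm.observe();print(s['position'],s['ee_rot'],s['joints'],s['clock']);print(c['M'].round(3));save('w1',c['img'])
P=cloud(c);b=grab('side');np.savez('s1.npz',a=c)
g=cv2.cvtColor(c['img'],cv2.COLOR_RGB2HSV)
for lo,hi in((.027,.06),):
    m=(P[...,2]>lo)&(P[...,2]<hi)&(np.hypot(P[...,0]-.53,P[...,1]+.083)<.06)
    w=P[m];print(m.sum(),w.mean(0),np.percentile(w[:,2],[5,50,95]),cv2.minAreaRect(w[:,:2].astype(np.float32)))
m=(abs(P[...,2]-.005)<.015)&(g[...,2]>130)&(g[...,1]<60)&(np.hypot(P[...,0]-.53,P[...,1]+.083)<.12);w=P[m]
print(m.sum(),np.median(w[:,2]),cv2.minAreaRect(w[:,:2].astype(np.float32)))
E
```

```text
[ 0.49547282 -0.14206032  0.24652318] [ 3.08454507e+00 -5.93359205e-01 -5.27911856e-04] [ 0.23871804  0.24461978 -0.07843303  1.80266062  0.02188969  1.09548192
 -1.79829811] 1.525
[[-0.372 -0.882 -0.288  0.576]
 [-0.928  0.354  0.115 -0.173]
 [ 0.     0.31  -0.951  0.404]
 [ 0.     0.     0.     1.   ]]
573 [ 0.53058001 -0.0833839   0.03988498] [0.03410895 0.04052669 0.04189792] ((0.5296011567115784, -0.08214333653450012), (0.01453740056604147, 0.055505748838186264), 67.88451385498047)
5767 0.0048220133660752396 ((0.528468132019043, -0.08164496719837189), (0.06991392374038696, 0.1820947825908661), 67.44500732421875)
```

View pics/w1.png

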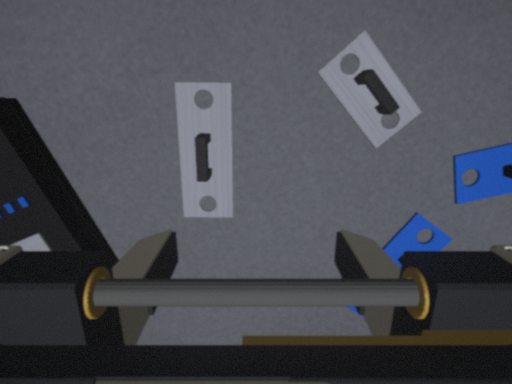

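The wrist view shows the long cover at (204,150), aligned with the tool, with its handle bar at (203,158). The short cover is at (370,90) and blue ones at the right. The handle top measures 41 mm and the bar 14.5 x 55.5 mm, which matches. Descending.

Call:
{"method": "jog_arm", "body": {"rows": [[[3.4, 6.0, -4], [0, 0, 0], 1], [[3.4, 6.0, -8], [0, 0, 0], 1], [[3.4, 6.0, -12], [0, 0, 0], 1], [[3.4, 6.0, -15], [0, 0, 0], 1], [[3.4, 6.0, -17], [0, 0, 0], 1], [[3.4, 6.0, -17], [0, 0, 0], 1], [[3.4, 6.0, -17], [0, 0, 0], 1]]}}

```text
clock: 2.45
position: [0.5306, -0.081, 0.0774]
ee_rot: [-3.085, 0.591, -0.002]
force: [-0.0, 0.8, 1.3]
width: 1.0
gripper_force: 0.0
```

```bash
python3 - <<'E'
from h import *
c=grab('wrist');s=arm.observe();print(s['position'],s['ee_rot'])
P=cloud(c);g=cv2.cvtColor(c['img'],cv2.COLOR_RGB2HSV)
R=cv2.Rodrigues(s['ee_rot'])[0];L=(P-s['position'])@R
m=(P[...,2]>.03)&(P[...,2]<.05)&(np.hypot(P[...,0]-.53,P[...,1]+.083)<.04)
w=P[m];print(m.sum(),w.mean(0),np.percentile(w[:,2],[5,50,95]),cv2.minAreaRect(w[:,:2].astype(np.float32)));print('tool',L[m].mean(0))
m=(abs(P[...,2]-.005)<.015)&(g[...,2]>120)&(g[...,1]<60)&(np.hypot(P[...,0]-.53,P[...,1]+.083)<.12);w=P[m]
print(m.sum(),np.median(w[:,2]),cv2.minAreaRect(w[:,:2].astype(np.float32)))
E
```

```text
[ 0.53086655 -0.08091698  0.07765296] [-3.08544189e+00  5.90718613e-01 -2.58477225e-03]
1535 [ 0.5321287  -0.08316257  0.04029918] [0.03834104 0.04059666 0.04171005] ((0.5296741724014282, -0.08240737020969391), (0.013970269821584225, 0.05579410865902901), 67.88101959228516)
tool [0.00194274 0.00163622 0.03735625]
13926 0.004773667709259119 ((0.5389870405197144, -0.08688828349113464), (0.07152109593153, 0.15897595882415771), 67.49229431152344)
```

Call:
{"method": "jog_arm", "body": {"rows": [[[-0.1, -0.15, -2.5], [0, 0, -0.5], 1], [[-0.1, -0.15, -5], [0, 0, -0.5], 1], [[-0.1, -0.15, -6.1], [0, 0, -0.5], 1], [[-0.1, -0.15, -6.1], [0, 0, -0.5], 1], [[-0.1, -0.15, -6.1], [0, 0, -0.5], 0.5], [[-0.1, -0.15, -6.1], [0, 0, -0.5], 0.3]], "newtons": 30}}

```text
clock: 3.25
position: [0.5298, -0.0821, 0.0165]
ee_rot: [-3.083, 0.603, -0.002]
force: [0.1, -0.5, -0.4]
width: 0.833
gripper_force: 0.0
```

Call:
{"method": "jog_arm", "body": {"rows": [[[0, 0, 0], [0, 0, 0], 0.2], [[0, 0, 0], [0, 0, 0], 0], [[0, 0, 0], [0, 0, 0], 0], [[0, 0, 0], [0, 0, 0], 0], [[0, 0, 0], [0, 0, 0], 0], [[0, 0, 0], [0, 0, 0], 0]], "newtons": 40}}

```text
clock: 4.0
position: [0.5291, -0.082, 0.0156]
ee_rot: [3.083, -0.603, -0.0]
force: [-0.9, -2.4, 0.8]
width: 0.179
gripper_force: 1.2
```

Call:
{"method": "jog_arm", "body": {"rows": [[[0, 0, 0], [0, 0, 0], 0], [[0, 0, 0], [0, 0, 0], 0], [[0, 0, 0], [0, 0, 0], 0], [[0, 0, 0], [0, 0, 0], 0], [[0, 0, 1], [0, 0, 0], 0], [[0, 0, 4], [0, 0, 0], 0], [[0, 0, 8], [0, 0, 0], 0], [[0, 0, 13], [0, 0, 0], 0]]}}

```text
clock: 5.0
position: [0.5283, -0.0816, 0.1468]
ee_rot: [-3.083, 0.602, 0.003]
force: [1.4, -0.1, -2.4]
width: 0.148
gripper_force: 40.0
```

Call:
{"method": "jog_arm", "body": {"rows": [[[0, 0, 3], [0, 0, 0], 0], [[0, 0, 3], [0, 0, 0], 0], [[0, 0, 3], [0, 0, 0], 0]]}}

```text
clock: 5.38
position: [0.5284, -0.0818, 0.1749]
ee_rot: [3.083, -0.603, -0.002]
force: [-0.1, -0.2, -2.9]
width: 0.152
gripper_force: 40.0
```

```bash
python3 - <<'E'
from h import *
c=grab('wrist');s=arm.observe();print(s['position'],s['ee_rot'],s['force'],s['width']);save('w2',c['img'])
P=cloud(c);g=cv2.cvtColor(c['img'],cv2.COLOR_RGB2HSV)
R=cv2.Rodrigues(s['ee_rot'])[0];L=(P-s['position'])@R
m=(L[...,2]>-.0)&(L[...,2]<.03)&(np.hypot(L[...,0],L[...,1])<.12)&(g[...,2]>90)&(g[...,1]<70)
w=L[m];A=np.c_[w[:,:2],np.ones(len(w))];print(m.sum(),np.linalg.lstsq(A,w[:,2],rcond=None)[0]);print(cv2.minAreaRect(w[:,:2].astype(np.float32)))
E
```

```text
[ 0.52814949 -0.08180623  0.17441218] [ 3.08300866 -0.60280884 -0.00349368] [-0.50423883  0.34443504 -2.5727317 ] 0.14780985388352397
16739 [-0.00100187  0.00103742  0.01030132]
((0.007929235696792603, -0.0015167146921157837), (0.1649191826581955, 0.07045255601406097), 0.053452130407094955)
```

View pics/w2.png

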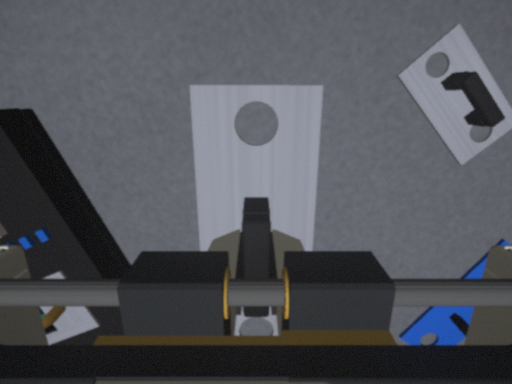

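The wrist view shows the cover held level and square, its far hole at (256,122) and near hole at (256,325). The bay is at the lower left. Next I measure the pins in the first top and side images, before moving.

```bash
python3 - <<'E'
from h import *
z=np.load('s0.npz',allow_pickle=True)
for n,(x0,y0,x1,y1) in(('a',(110,155,190,188)),('b',(195,230,250,298))):
    c=z[n].item();C=cloud(c);h=cv2.cvtColor(c['img'],cv2.COLOR_RGB2HSV)
    m=np.zeros(h.shape[:2],np.uint8);s=np.s_[y0:y1,x0:x1]
    m[s]=(h[s][...,0]<25)&(h[s][...,1]>85)
    N,l,st,ce=cv2.connectedComponentsWithStats(m)
    for i in range(1,N):
        if st[i,4]>5:
            w=C[l==i];x,y,ww,hh=st[i,:4]
            base=(x+ww/2-.5,y+hh-.5-1.5); tip=(x+ww/2-.5,y)
            print(n,st[i],ce[i].round(1),'cen@73',ray(c,*ce[i],.073).round(4),'z',np.percentile(w[:,2],[5,50,95]).round(4),'tip@88',ray(c,*tip,.087).round(4),'xy high',np.median(w[w[:,2]>.065],0).round(4))
E
```

```text
b [224 235   5  12  40] [226.1 240.2] cen@73 [0.4827 0.1655 0.073 ] z [0.0533 0.0713 0.0863] tip@88 [0.4825 0.1623 0.087 ] xy high [0.4819 0.1697 0.076 ]
b [218 276   5  11  41] [219.6 281.1] cen@73 [0.4804 0.3086 0.073 ] z [0.0617 0.076  0.0848] tip@88 [0.4787 0.3072 0.087 ] xy high [0.4795 0.3103 0.0775]
```

Call:
{"method": "jog_arm", "body": {"rows": [[[0, 3, 1], [0, 0, 10], 0], [[-1, 7, 2], [0, 0, 20], 0], [[-2, 11, 2], [0, 0, 30], 0], [[-3, 15, 2], [0, 0, 40], 0], [[-3, 18, 2], [0, 0, 50], 0], [[-4, 20, 2], [0, 0, 60], 0], [[-5, 22, 2], [0, 0, 70], 0], [[-5, 22, 2], [0, 0, 80], 0]]}}

```text
clock: 6.42
position: [0.4773, 0.1398, 0.1942]
ee_rot: [-2.741, -1.532, 0.004]
force: [0.6, -0.9, -1.3]
width: 0.151
gripper_force: 40.0
```

Call:
{"method": "jog_arm", "body": {"rows": [[[0, 0, 0], [0, 0, 10], 0], [[0.3, 0, 0], [0, 0, 20], 0], [[0.3, 0, 0], [0, 0, 30], 0], [[0.4, 0.5, 0], [0, 0, 33], 0], [[0.4, 0.5, 0], [0, 0, 33], 0], [[0.4, 0.5, 0], [0, 0, 33], 0], [[0.4, 0.5, 0], [0, 0, 33], 0]]}}

```text
clock: 7.3
position: [0.4831, 0.143, 0.1955]
ee_rot: [2.206, 2.237, -0.0]
force: [-0.8, -0.5, -2.6]
width: 0.146
gripper_force: 40.0
```

```bash
python3 - <<'E'
from h import *
c=grab('wrist');s=arm.observe();print(s['position'],s['ee_rot'],s['joints'],c['M'][:3,3]);save('w3',c['img'])
a=grab('top');C=cloud(c);h=cv2.cvtColor(c['img'],cv2.COLOR_RGB2HSV)
m=((h[...,0]<25)&(h[...,1]>90)&(h[...,2]>60)&(C[...,2]>.05)&(C[...,2]<.1)).astype(np.uint8)
N,l,st,ce=cv2.connectedComponentsWithStats(m)
for i in range(1,N):
    if st[i,4]>30: w=C[l==i];print(st[i],ce[i].round(1),np.median(w,0).round(4),np.percentile(w[:,2],[5,95]).round(4),w[w[:,2]>.082].mean(0).round(4))
E
```

```text
[0.48309658 0.1429837  0.19558428] [ 2.20564583e+00  2.23695078e+00 -1.34128188e-04] [ 0.08179123  0.33689708 -0.6041976   1.86740884  0.22448581  1.00515556
 -0.60333288] [0.48362604 0.22782589 0.35328859]
```

View pics/w3.png

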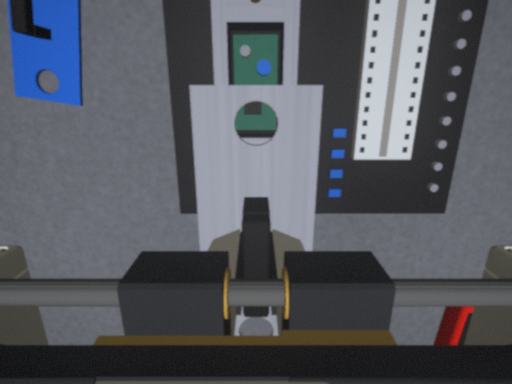

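The picture shows the held plate (far hole at (256,122)) over the bay. The far pin is just at the top edge (256,0) and the frame sides run parallel to the plate. Stepping 3 cm further to bring the far pin into view.

Call:
{"method": "jog_arm", "body": {"rows": [[[0, 1.5, 0], [0, 0, 0], 0], [[0, 3, 0], [0, 0, 0], 0], [[0, 3, 0], [0, 0, 0], 0], [[0, 3, 0], [0, 0, 0], 0]]}}

```text
clock: 7.9
position: [0.483, 0.1731, 0.1955]
ee_rot: [2.204, 2.239, -0.001]
force: [-0.5, -0.4, -1.9]
width: 0.147
gripper_force: 40.0
```

```bash
cat > pin.py <<'E'
from h import *
def run(nm):
    c=grab('wrist');s=arm.observe();R=cv2.Rodrigues(s['ee_rot'])[0];print(s['position'].round(4),s['ee_rot'].round(4),s['force'].round(1));save(nm,c['img'])
    C=cloud(c);L=(C-s['position'])@R;h=cv2.cvtColor(c['img'],cv2.COLOR_RGB2HSV)
    m=((h[...,0]<28)&(h[...,1]>80)&(C[...,2]>.052)&(C[...,2]<.1)).astype(np.uint8);m[235:]=0
    N,l,st,ce=cv2.connectedComponentsWithStats(m)
    for i in range(1,N):
        if st[i,4]>15:
            w=C[l==i];print('pin',st[i],ce[i].round(1),np.percentile(w[:,2],[5,50,95]).round(4),'top',w[w[:,2]>.08].mean(0).round(4),'all',w.mean(0).round(4),'tool',L[l==i].mean(0).round(4))
    # far hole in plate, in tool frame
    p=((abs(L[...,2]-.0103)<.005)&(np.hypot(L[...,0],L[...,1])<.12)).astype(np.uint8);p[230:]=0
    ks,hi=cv2.findContours(p,cv2.RETR_CCOMP,cv2.CHAIN_APPROX_NONE)
    cR=np.array(c['mount'])
    for k,q in zip(ks,hi[0]):
        if q[3]>=0 and cv2.contourArea(k)>200:
            e=cv2.fitEllipse(k);P=ray(c,*e[0],s['position'][2]-.0103);print('hole',np.round(e[0],1),np.round(e[1],1),P.round(4),'tool',((P-s['position'])@R).round(4))
    for r in (20,40,60):   # frame sides
        f=np.where((abs(C[r,:,2]-.058)<.006)&(h[r,:,2]>120)&(h[r,:,1]<60))[0]
        if len(f)>5: print('frame',C[r,f[0]].round(4),C[r,f[-1]].round(4))
    return c,s,L,C
E
python3 -c "
import pin;pin.run('w4')"
```

```text
[0.4831 0.1727 0.1955] [ 2.2047e+00  2.2378e+00 -7.0000e-04] [-0.7  0.4 -2.1]
pin [249  23  12  18 161] [254.8  31.2] [0.0731 0.082  0.0883] top [0.4817 0.3063 0.0845] all [0.4819 0.3054 0.0818] tool [0.1328 0.0008 0.1137]
hole [255.5 122.6] [43.7 44.5] [0.4835 0.243  0.1852] tool [0.0703 0.0014 0.0103]
frame [0.4437 0.318  0.0567] [0.6366 0.3213 0.0541]
frame [0.4441 0.3023 0.0567] [0.6368 0.3055 0.0546]
frame [0.4448 0.2859 0.0588] [0.638  0.2893 0.053 ]
```

View pics/w4.png

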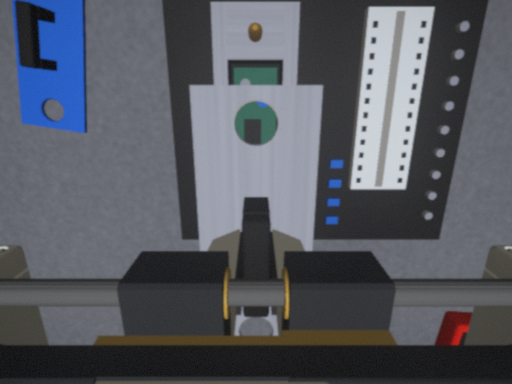

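The far pin shows at (255,31), measured (0.482, 0.307) with its tip at 88 mm, as expected. The far hole is at (256,122). Moving above the pins.

Call:
{"method": "jog_arm", "body": {"rows": [[[-0.2, 3, 0], [0, 0, 0], 0], [[-0.2, 6.4, 0], [0, 0, 0], 0], [[-0.2, 6.4, 0], [0, 0, 0], 0], [[-0.2, 6.4, -3], [0, 0, 0], 0], [[-0.2, 6.4, -5.5], [0, 0, 0], 0], [[-0.2, 6.4, -7], [0, 0, 0], 0], [[-0.2, 6.4, -7.3], [0, 0, 0], 0], [[-0.2, 6.4, -7.3], [0, 0, 0], 0]]}}

```text
clock: 8.95
position: [0.4815, 0.237, 0.1231]
ee_rot: [2.205, 2.238, 0.001]
force: [-0.5, 0.1, -2.3]
width: 0.143
gripper_force: 40.0
```

```bash
python3 -c "
import pin;from h import *
pin.run('w5');b=grab('side');save('s5',cv2.resize(b['img'][180:320,140:310],(728,600),interpolation=cv2.INTER_CUBIC))"
```

```text
[0.4817 0.2372 0.1234] [2.2046e+00 2.2375e+00 1.9000e-03] [-0.4  0.4 -1.4]
pin [248 108  15  17 206] [255.1 116. ] [0.0768 0.0827 0.0882] top [0.4816 0.3076 0.0844] all [0.4818 0.3084 0.0828] tool [0.0711 0.0011 0.0406]
hole [255.4 122.7] [43.8 44.7] [0.482  0.3069 0.1131] tool [0.0697 0.0013 0.0103]
```

View pics/w5.png

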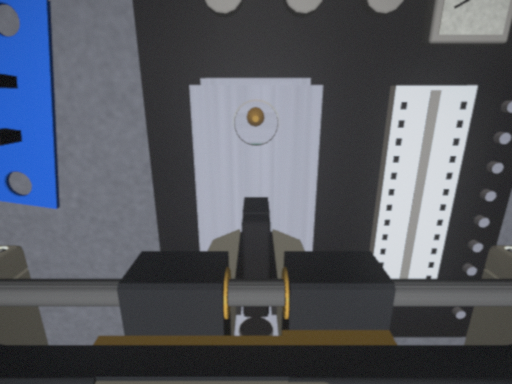

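View pics/s5.png

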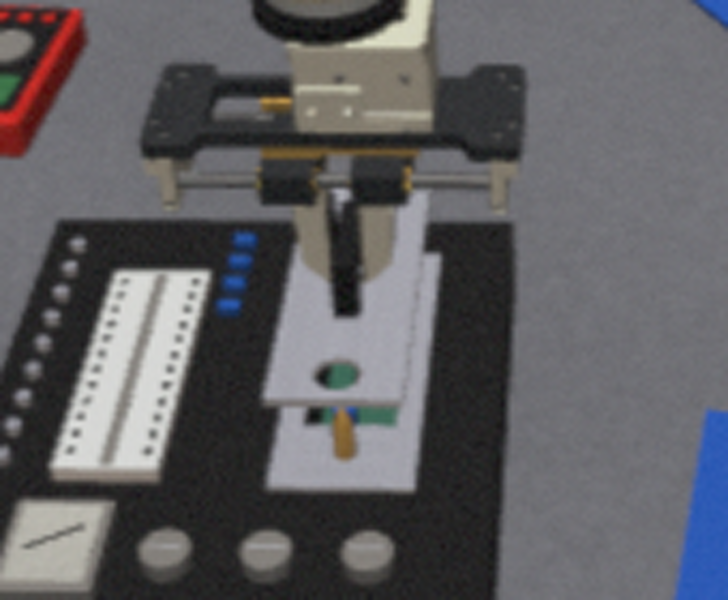

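The wrist view shows the far pin tip (255,116) inside the hole (255,123), within 1 mm. The side crop shows the level plate above the bay with the pin below its hole. Lowering in stages.

Call:
{"method": "jog_arm", "body": {"rows": [[[0, 0.05, -1], [0, 0, 0], 0], [[0, 0.05, -2], [0, 0, 0], 0], [[0, 0.05, -2.7], [0, 0, 0], 0], [[0, 0.05, -3.3], [0, 0, 0], 0], [[0, 0.05, -3.3], [0, 0, 0], 0]]}}

```text
clock: 9.68
position: [0.4808, 0.2374, 0.089]
ee_rot: [-2.204, -2.238, 0.001]
force: [-0.0, 0.3, -1.5]
width: 0.145
gripper_force: 40.0
```

```bash
python3 -c "
import pin;from h import *
pin.run('w6')"
```

```text
[0.4811 0.2375 0.0894] [-2.2045e+00 -2.2380e+00  5.0000e-04] [ 0.3  0.2 -2.4]
pin [247 111  19  21 303] [256.4 121. ] [0.0764 0.0826 0.0881] top [0.4816 0.3077 0.0844] all [0.4818 0.3084 0.0826] tool [0.0709 0.0018 0.0068]
hole [255.4 122.7] [43.9 44.7] [0.4812 0.3072 0.0791] tool [0.0697 0.0012 0.0103]
```

Call:
{"method": "jog_arm", "body": {"rows": [[[0.05, 0, -0.5], [0, 0, 0], 0], [[0.05, 0, -0.9], [0, 0, 0], 0], [[0.05, 0, -1.2], [0, 0, 0], 0], [[0.05, 0, -1.4], [0, 0, 0], 0], [[0.05, 0, -1.5], [0, 0, 0], 0], [[0.05, 0, -1.55], [0, 0, 0], 0], [[0.05, 0, -1.55], [0, 0, 0], 0]]}}

```text
clock: 10.6
position: [0.4817, 0.2375, 0.0741]
ee_rot: [2.205, 2.238, 0.0]
force: [-0.5, 0.7, -2.1]
width: 0.146
gripper_force: 40.0
```

Not touching yet, so I lower further in 1 mm steps.

Call:
{"method": "jog_arm", "body": {"rows": [[[0, 0, -0.1], [0, 0, 0], 0], [[0, 0, -0.1], [0, 0, 0], 0], [[0, 0, -0.1], [0, 0, 0], 0]]}}

```text
clock: 10.98
position: [0.4818, 0.2375, 0.0735]
ee_rot: [2.205, 2.238, 0.0]
force: [-1.7, -1.4, 6.4]
width: 0.147
gripper_force: 40.0
```

The force rises at the predicted height (73.5 mm), so the plate is home. I release and lift.

Call:
{"method": "jog_arm", "body": {"rows": [[[0, 0, 0], [0, 0, 0], 0.3], [[0, 0, 0], [0, 0, 0], 0.6], [[0, 0, 0], [0, 0, 0], 0.6], [[0, 0, 0], [0, 0, 0], 0.6], [[0, 0, 0], [0, 0, 0], 0.6]]}}

```text
clock: 11.6
position: [0.4816, 0.2375, 0.0731]
ee_rot: [-2.205, -2.238, -0.0]
force: [0.1, 0.3, -1.1]
width: 0.593
gripper_force: 0.0
```

Call:
{"method": "jog_arm", "body": {"rows": [[[0, 0, 1], [0, 0, 0], 0.6], [[0, 0, 3], [0, 0, 0], 0.6], [[0, 0, 6], [0, 0, 0], 0.6], [[0, 0, 10], [0, 0, 0], 0.6], [[0, -4, 14], [0, 0, 0], 0.6], [[0, -10, 16], [0, 0, 0], 0.6], [[0, -15, 16], [0, 0, 0], 0.6], [[0, -15, 16], [0, 0, 0], 0.6]]}}

```text
clock: 12.6
position: [0.4819, 0.0829, 0.2338]
ee_rot: [2.211, 2.229, -0.002]
force: [-0.5, 0.0, 0.1]
width: 0.602
gripper_force: 0.0
```

```bash
python3 -c "
from h import *
s=arm.observe();print(s['position'],s['force'],s['width'],s['clock'])
c=grab('side');b=c['img'];save('s7',cv2.resize(b[180:320,140:310],(728,600),interpolation=cv2.INTER_CUBIC))
for n in('side','top','wrist'):
    c=grab(n);C=cloud(c);h=cv2.cvtColor(c['img'],cv2.COLOR_RGB2HSV)
    m=(h[...,2]>120)&(h[...,1]<60)&(abs(C[...,0]-.4815)<.03)&(abs(C[...,1]-.237)<.085)&(C[...,2]<.075)&(C[...,2]>.05)
    w=C[m]
    if len(w)>100:
        A=np.c_[w[:,:2]-[.4815,.237],np.ones(len(w))];print(n,len(w),np.linalg.lstsq(A,w[:,2],rcond=None)[0].round(4))
"
```

```text
[0.48193201 0.08285203 0.23380762] [-0.51969808  0.03556433  0.1110566 ] 0.6016110890411753 12.6
side 944 [-0.0004 -0.0035  0.0629]
wrist 5927 [-0.0012  0.0112  0.063 ]
```

View pics/s7.png

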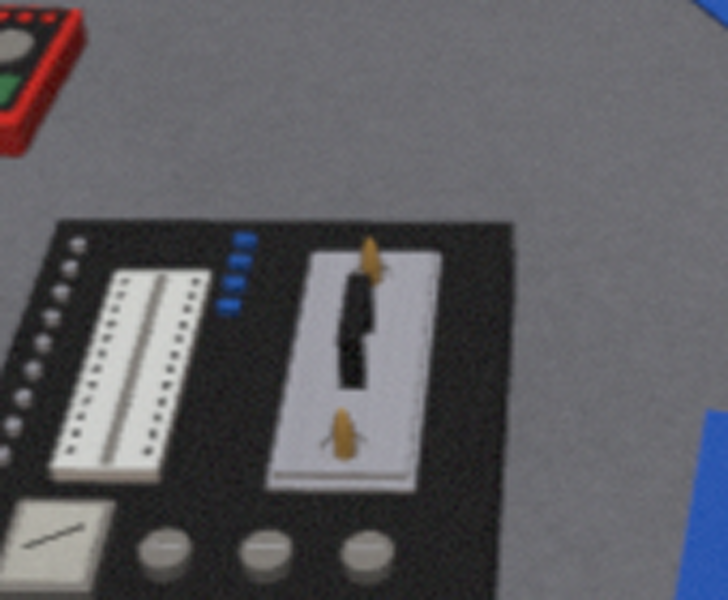

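The side crop shows both pins through the holes, at (370,258) and (343,435). The plate lies flat with its top at 63 mm, as it should when home, and the gripper is clear.

```bash
python3 -c "
from cell import arm
print(arm.sign_off())"
```

```text
the job is handed in; nothing more can be done
None
```

The long cover is home over the bay, lying flat with both pins up through its holes; I let go, moved the arm clear, left the short cover alone, and handed the job in at about 12.7 s.

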